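# Latch the clamp gate of a tube-rack tray

### The job

The tube rack stands loose in the clamp tray because the tray's sliding gate is open. Lift the gate's drop latch by its side peg, push the gate in against the rack and its spring pad, and let the hooked end of the bar drop fully into the notch of the keeper, so that the gate stays latched and the rack clamped when you let go. Feel for the notch and press only gently on the keeper; leave the bottle, beaker, timer and marker where they stand.

Things in the scene. Friction and masses are not known exactly. Their poses are not given: they have to be found in the camera images.
- tray: Low aluminium tray fixed to the worktop, 104 x 252 mm, floor 12 mm high. Origin: centre of its underside. Its y axis is the gate's travel: the gate closes toward -y. Its two long walls are 42 mm high; the -x wall (robot side) carries keeper and latch. A spring pad inside the -y end yields with about 3 N at first and 10 N after 28 mm.
- gate (a joint): Upright gate plate sliding in the tray: metres open, 0 = hard closed, grows toward the tray's +y, up to 0.08. Latched it reads 0.002 to 0.0295, depending on where the toothed block sits; with the hook still outside the keeper 0.0305 or more. About 1 N of friction; on the way it meets the rack, and then the spring pad pushes back.
- latch_bar (a joint): Steel latch bar pivoted on the gate, on the robot side of the tray: angle in rad, 0 = level (down, at its stop), grows as its hooked end rises. It falls by its own weight (about 150 g).
- bar_pivot (a point): Axis of the latch bar's pivot on the gate; the axis runs along the tray's x, 40 mm above the worktop. It moves with the gate.
- bar_grip (a point): Middle of the grip length of the round steel side peg on the latch bar: 12 mm thick, level, sticking out 48 mm from the bar toward the tray's -x with an 18 mm flange at its end; this point is 23 mm out from the bar and 20 mm from the flange. With the bar level it lies 75 mm toward the tray's -y from the pivot and 14 mm above it (54 mm above the worktop).
- bar_nose (a point): Middle of the square lower end of the bar's downturned hook, 8 mm thick along the bar; its flat underside is 4 mm lower. With the bar level this point lies 105 mm toward the tray's -y from the pivot and 2 mm below it.
- keeper: Dark steel bracket, 72 mm long, on the robot-side wall; origin at its middle, 26 mm above the worktop. It carries a toothed block that sticks out 23 mm toward the tray's -x; both teeth rise to 46 mm above the worktop; the outer one (+y side) is 16 mm thick along y, the inner one (-y side) 18 mm. Pressing on it with more than 30 N damages it.
- notch_middle (a point): Middle of the range in which the notch may lie, 32 mm above the worktop (height of the notch floor). The notch between the teeth is 11.5 mm wide; the toothed block is clamped anywhere up to 11 mm either way along the tray's y from here, and where is not measured: feel for it. The hook must rise 12 mm to clear the teeth.
- rack: Yellow plastic tube rack with tubes, 122 x 82 mm, 59 mm high, loose in the tray between gate and spring pad. Origin: centre of its underside.
- brown_bottle: Small brown reagent bottle with white cap, 42 mm wide, 76 mm high, a bystander. Origin: centre of its underside.
- beaker: Small clear beaker, 62 mm wide, 63 mm high, a bystander. Origin: centre of its underside.
- timer: White bench timer, 62 x 62 x 20 mm, a bystander. Origin: centre of its underside.
- marker: Marker pen, 140 mm long, 13 mm thick, lying in front of the tray, a bystander. Origin: its underside at mid-length.
Mind the look-alikes: they are no part of the job. What is meant by the rack is not orange, and is the smaller of those in its own colour.

How it is judged:
By the outcome, as a careful person would: the job done as asked, in the order asked, and still so for the second after the job is handed in, with the robot touching nothing.
It also fails if it takes over 54 s, if anything falls off the work surface, if the arm or the gripper's body presses on something with over 40 N, if the wrist force passes 120 N, or if a joint passes its speed limit or range.

### The arm

A 7-joint arm with a two-finger parallel gripper is mounted at the origin on a cart in front of the work surface, level with it; the furniture and walls round the work are solid. World frame = base frame: x ahead of the robot, y to its left, z up, the work surface at z = 0. Lengths are in m, angles in rad, forces in N, time in s.
With the tool pointing down it reaches from about 0.4 to 0.85 m from the base axis. Payload 10.4 kg.
Tool frame: the origin (TCP) lies midway between the tips of the shut fingers; the grasp point (between the pads) lies 19 mm behind it (r.grasp_offset is the distance from the TCP to the grasp point, in m); x points along the fingers, y is the direction in which the jaws open and shut, and the axes are right-handed (so a half turn about x gives the same grasp; the last joint's range is limited). The gripper opens to 87 mm and grips with 3 to 60 N. Pads are 19 mm wide; open, the fingers measure 117 mm over their backs; the gripper's body (75 mm by 190 mm) begins 51 mm behind the grasp point.
Start: joints at [-1.292, 0.332, -0.065, 1.46, 0.022, 1.35, -0.088], TCP at [0.186, 0.597, 0.223] pointing down, gripper open.
Joint ranges: [-2.6, 2.6], [-0.5, 2.12], [-1.47, 1.34], [0.16, 2.42], [-1.27, 4.41], [0.06, 2.06], [-2.6, 2.6]. Speed limits (rad/s): [2.22, 2.22, 2.79, 2.79, 3.14, 3.14, 3.14].

### API

Orientations are given as a unit quaternion [x, y, z, w].
In Python, from bench import r, vision, close_job gives the robot as it stands. The module is installed in compiled form; this text tells all that it offers.
- The arm moves only by the shell command python3 -m pendant 'ROWS' [OPENING] [FORCE]. ROWS is text: rows parted by semicolons, each of 6 numbers parted by spaces: the shift along the tool's x, y, z in units of 0.25 m (1.0 is 0.25 m), then the turn, a rotation vector about the tool's x, y, z in units of 1.5 rad (1.0 is 1.5 rad). A call has 1 to 8 rows; each row is the pose to reach, as a shift and turn from the pose commanded when the call began, along the tool's axes at that moment; what a row does not reach only later rows make up. A row lasts 1/10 s, in which the tool goes at most 50 mm and 8.59 degrees, less where a joint would pass 70% of its speed; a pose out of reach is approached as far as the arm can. A call with a number of a shift or a turn outside -1 to 1 is refused whole. A call with a gripper value outside its range is refused whole. OPENING is the gripper command: -1 is shut, 1 is fully open, values between are in proportion, set as the call begins (- or left out, the last holds). The fingers move at their own pace and stop on an object; FORCE is the grip in N (left out, the last holds). Time passes only in rows, so rows that repeat a pose let the fingers close. It gives the time, the measured TCP pose, the force and the opening at its end, in the units of the state.
- r.read_state(): the state, without advancing time (a new reading comes with each control period).
- vision.camera(name): name is "scene" or "top" or "wrist"; returns (picture, depth): 420x560x3 uint8, blue, green, red; 420x560 float32, m along the optical axis (not along the pixel's ray), 0 where there is no reading.
- vision.get_calibration(name): a dict with "camera_matrix" (3x3 intrinsics, pixels), "k1" (the pictures are not rectified: a ray, as slopes to the right and down, at radius r is drawn at 1 + k1 r^2 times it, then the intrinsics apply), "rvec" (rotation vector, rad) and "tvec" (3), from world to camera coordinates, as OpenCV has them. Camera axes: x right, y down, z forward; pixel columns grow to the right and rows downward; lengths in m; the calibration is good to about 2 mm. A picture is of the moment at which its call begins: read the wrist's pose just before it. get_calibration takes no time and is no camera call; for the wrist camera it gives the pose at the moment of the call.
- close_job(): hands the job in, once; it reports no verdict.
The state is a dict: "time": time; "joint_positions": joint angles; "joint_vel": joint speeds; "joint_torque": joint torques, N m; "ee_pos": TCP position; "eef_rot": TCP orientation; "ft_force": force on the tool from outside, world axes, zero at the start; "torque": the same for the moment, N m; "width": finger opening in m.
Only numpy, scipy, OpenCV 4.12 (cv2) and the standard library are available. Lean on these libraries where they do the work, as an engineer would, in place of code of your own. Each camera call takes 0.05 s, during which the arm holds its last target. There are 200 camera calls.

## Working session

There is one attempt and no reset: what is moved stays moved. The work goes in short steps, Python scripts to look and compute and a shell command to move; the robot and the scene stay as the last step left them, time stands still between calls to the robot, and variables do not carry over. Pictures are saved under pics/ and viewed, about 8 in all and at most 12, crops included, and the job is handed in when it is done.

```bash
mkdir -p pics
cat > h.py <<'E'
from bench import r, vision
import numpy as np, cv2
from scipy.spatial.transform import Rotation as R
def snap(n,f):
    c=vision.get_calibration(n); p,d=vision.camera(n); cv2.imwrite(f'pics/{f}.png',p); np.savez(f'pics/{f}.npz',p=p,d=d,K=c['camera_matrix'],k1=c['k1'],rv=c['rvec'],tv=c['tvec'])
def load(f): return np.load(f'pics/{f}.npz')
def ray(z,u,v):
    K=z['K']; a=np.array([(u-K[0,2])/K[0,0],(v-K[1,2])/K[1,1]]); b=a.copy()
    for _ in range(10): b=a/(1+float(z['k1'])*(b@b))
    M=R.from_rotvec(z['rv'].ravel()).as_matrix(); return M, np.array([b[0],b[1],1.])
def px(z,u,v,h=None):
    M,b=ray(z,u,v); t=z['tv'].ravel(); o=-M.T@t; w=M.T@b
    s=float(z['d'][int(round(v)),int(round(u))]) if h is None else (h-o[2])/w[2]
    return o+s*w
def proj(z,P):
    M=R.from_rotvec(z['rv'].ravel()).as_matrix(); c=M@np.array(P)+z['tv'].ravel(); b=c[:2]/c[2]; b=b*(1+float(z['k1'])*(b@b)); K=z['K']
    return np.array([K[0,0]*b[0]+K[0,2],K[1,1]*b[1]+K[1,2]])
E
python3 -c "
from h import *
snap('scene','s0');snap('top','t0')
a=load('s0')['p'];b=load('t0')['p']
cv2.imwrite('pics/s0b.png',cv2.resize(a,(800,600),interpolation=2));cv2.imwrite('pics/t0b.png',cv2.resize(b,(800,600),interpolation=2))
s=r.read_state();print(s);print(R.from_quat(s['eef_rot']).as_matrix())"
```

```text
{'time': 0.1, 'joint_positions': array([-1.29156771,  0.33282532, -0.06467461,  1.46083136,  0.0216112 ,
        1.34987882, -0.08847873]), 'joint_vel': array([ 5.39334092e-04, -2.30473074e-03, -2.21145191e-04,  6.83077388e-05,
       -3.59948159e-04,  1.30650286e-03, -9.97754300e-04]), 'joint_torque': array([ 8.85914615e-04, -6.24541998e+01,  2.42645462e-02, -3.90724862e+01,
       -6.14295504e-02,  3.65658535e-02,  6.34291314e-05]), 'ee_pos': array([0.18571456, 0.59642704, 0.22183543]), 'eef_rot': array([ 0.10586236,  0.69911122, -0.1067406 ,  0.69903011]), 'ft_force': array([ 0.55581247, -0.72651916, -0.22809317]), 'torque': array([ 0.0966126 , -0.01677131, -0.06631261]), 'width': 0.08693308194904663}
[[-3.00120265e-04  2.97248913e-01  9.54799976e-01]
 [-1.21066606e-03  9.54799211e-01 -2.97249055e-01]
 [-9.99999222e-01 -1.24515439e-03  7.33145760e-05]]
```

View pics/s0b.png

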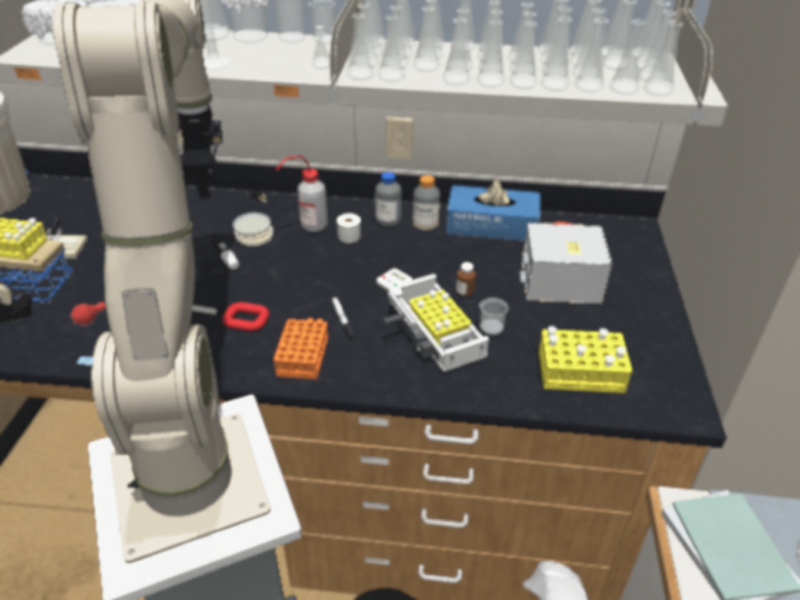

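View pics/t0b.png

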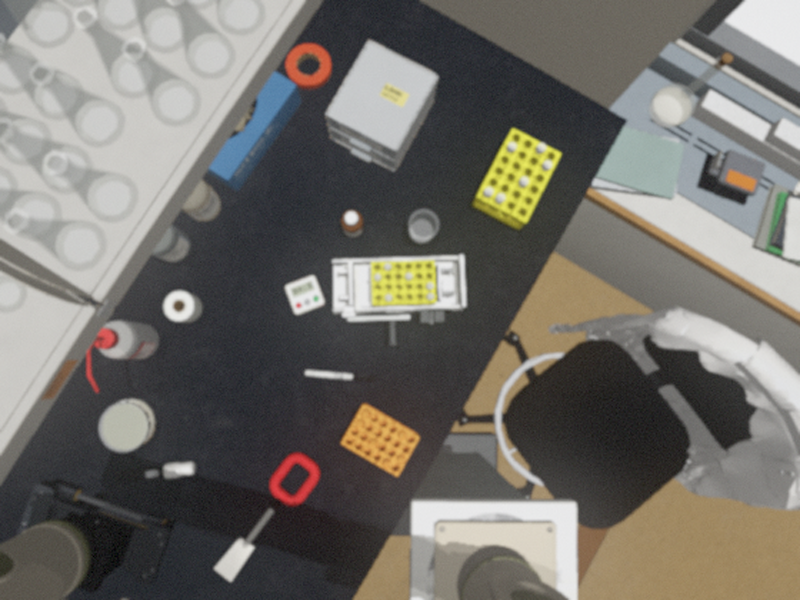

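The top view shows the tray at (400,285), with the gate end at left (340,285), the bar at (380,317), the peg at (392,333) and the keeper at (432,317). There are three rack candidates: yellow in the tray (405,283), larger yellow (518,178) and orange (380,440). The smaller yellow one in the tray fits the description. I'll confirm it in a crop.

```bash
python3 -c "
from h import *
z=load('t0')
c=z['p'][165:255,215:335];cv2.imwrite('pics/t0c.png',cv2.resize(c,(800,600),interpolation=2))
for n,u,v in [('traycorner TL',332,258),('TR',466,255),('BL',334,313),('BR',466,308),('peg end',392,345),('peg root',392,322),('keeper',432,317),('racklarge',518,178),('marker',330,375),('base',495,575),('timer',304,294)]:
    print(n,px(z,u*.7,v*.7).round(3),px(z,u*.7,v*.7,.05).round(3))
"
```

```text
traycorner TL [0.616 0.324 0.002] [0.608 0.32  0.05 ]
TR [0.629 0.056 0.001] [0.619 0.064 0.05 ]
BL [0.506 0.316 0.015] [0.503 0.313 0.05 ]
BR [ 0.522  0.056 -0.001] [0.517 0.064 0.05 ]
peg end [0.446 0.202 0.   ] [0.445 0.203 0.05 ]
peg root [0.487 0.204 0.063] [0.488 0.204 0.05 ]
keeper [0.5   0.127 0.033] [0.499 0.128 0.05 ]
racklarge [ 0.771 -0.035  0.062] [ 0.775 -0.039  0.05 ]
marker [0.386 0.321 0.009] [0.387 0.317 0.05 ]
base [0.079 0.036 0.173] [0.032 0.009 0.05 ]
timer [0.541 0.375 0.02 ] [0.538 0.371 0.05 ]
```

View pics/t0c.png

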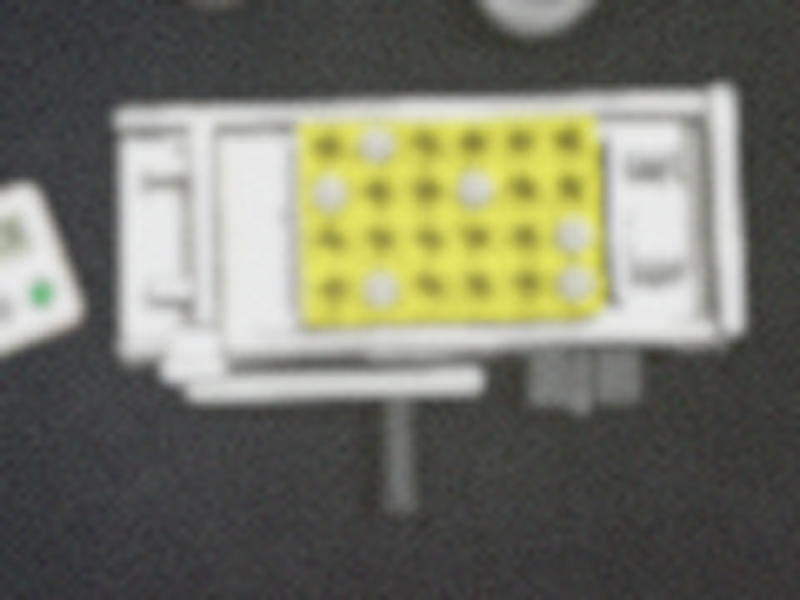

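The enlarged crop confirms the rack. The yellow one in the tray has 24 holes and is smaller than the free-standing yellow one, and it sits between the gate (205) and the spring pad (650). In the crop the bar tip is at (485,380), the peg runs (400,400–515), and the toothed block spans 528–640 with the notch somewhere near 580.

```bash
cat > g.py <<'E'
from h import *
z=load('t0'); f=lambda u,v,h:px(z,215+u/6.667,165+v/6.667,h)
a,b=f(115,103,.042),f(735,88,.042); c,d=f(122,358,.042),f(745,338,.042)
for p,q in ((a,b),(c,d)): print((p-q).round(4), np.degrees(np.arctan2(-(p-q)[0],(p-q)[1])))
for n,u,v,h in [('peg root',400,400,.06),('flange end',401,515,.06),('tip',485,380,.06),('tip near',485,395,.06),('barback',185,388,.05),('blk+',528,406,.046),('blk-',640,406,.046),('notch?',581,406,.046)]: print(n,f(u,v,h).round(4))
E
python3 g.py
```

```text
[-0.0119  0.2559  0.    ] 2.6661480214006343
[-0.0131  0.2542  0.    ] 2.941124145301955
peg root [0.4883 0.2023 0.06  ]
flange end [0.4426 0.2012 0.06  ]
tip [0.497  0.1684 0.06  ]
tip near [0.491  0.1684 0.06  ]
barback [0.4922 0.2888 0.05  ]
blk+ [0.4878 0.15   0.046 ]
blk- [0.4886 0.1045 0.046 ]
notch? [0.4882 0.1285 0.046 ]
```

```bash
python3 -m pendant '0.2 -0.77 1 -0.234 0 0;0.2 -0.77 1 -0.234 0 0;0.2 -0.77 1 -0.234 0 0;0.2 -0.77 1 -0.234 0 0;0.2 -0.77 1 -0.234 0 0;0.2 -0.77 1 -0.234 0 0;0.2 -0.77 1 -0.234 0 0;0.2 -0.77 1 -0.234 0 0' -0.2 6
python3 -c "
from h import *
s=r.read_state();M=R.from_quat(s['eef_rot']).as_matrix();print(M.round(3));print(M.T@(np.array([.463,.2015,.12])-s['ee_pos'])/.25)"
```

```text
time: 0.9
ee_pos: [0.3691, 0.3353, 0.1719]
eef_rot: [-0.016, 0.707, 0.015, 0.707]
ft_force: [-0.6, -0.1, 0.6]
width: 0.0369
[[-0.    -0.043  0.999]
 [-0.001  0.999  0.043]
 [-1.    -0.001 -0.   ]]
[ 0.20842651 -0.55067232  0.35189654]
```

```bash
python3 -m pendant '0 -0.55 0.352 -0.004 0 0;0 -0.55 0.352 -0.004 0 0;0 -0.55 0.352 -0.004 0 0;0 -0.55 0.352 -0.004 0 0;0 -0.55 0.352 -0.004 0 0'
python3 -c "
from h import *
snap('wrist','w1');cv2.imwrite('pics/w1b.png',cv2.resize(load('w1')['p'],(800,600)))
s=r.read_state();print(s['ee_pos'],s['ft_force'],s['width'])"
```

```text
time: 1.4
ee_pos: [0.4627, 0.2046, 0.1725]
eef_rot: [-0.018, 0.707, 0.018, 0.707]
ft_force: [-0.4, 1.4, 0.7]
width: 0.0349
[0.46160238 0.20648788 0.17241436] [-1.15275279  0.44473064  0.67288955] 0.03486338745002073
```

View pics/w1b.png

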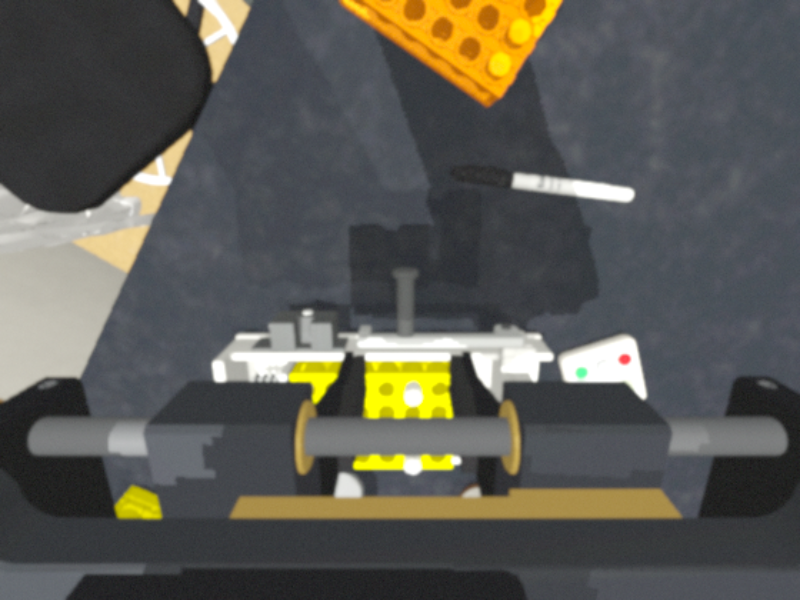

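The wrist view shows the peg at (405,270–333), the keeper teeth at about (283,332) and (321,332) with the notch gap at about 302, and the bar from 365 to 530. The marker is at (540,185) and the timer at (605,360). I'll enlarge the keeper and peg.

```bash
python3 -c "
from h import *
z=load('w1');cv2.imwrite('pics/w1c.png',cv2.resize(z['p'][175:265,180:300],(800,600),interpolation=2))"
```

```text
(no output)
```

View pics/w1c.png

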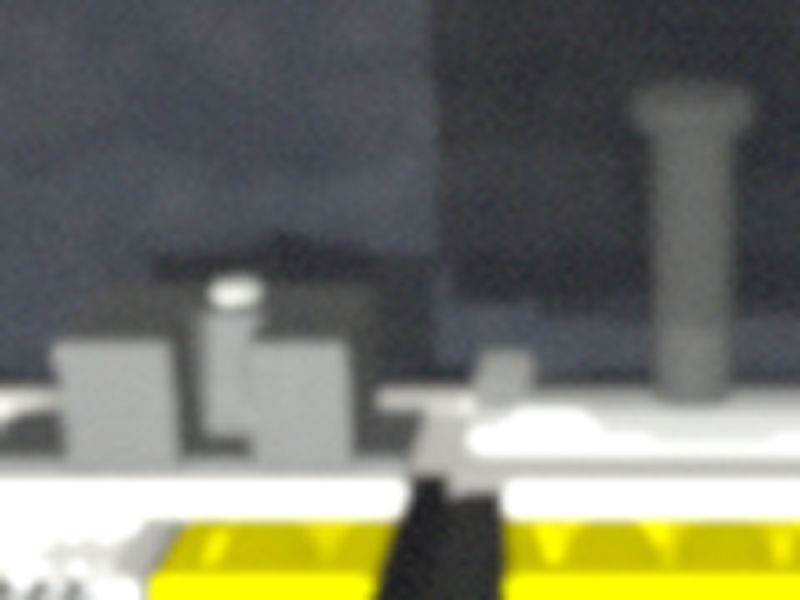

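```bash
python3 -c "
from h import *
z=load('w1');f=lambda u,v,h=None:px(z,180+u/6.667,175+v/6.667,h)
M=R.from_rotvec(z['rv'].ravel()).as_matrix();print('cam',-M.T@z['tv'].ravel())
for n,u,v,h in [('inner-',58,400,.046),('inner+',178,400,.046),('outer-',248,400,.046),('outer+',353,400,.046),('outer -x edge',300,340,.046),('pegL',652,250,.054),('pegR',735,250,.054),('flange',692,105,.054),('root',692,395,.054),('tip',472,440,.054)]: print(n,f(u,v,h).round(4),f(u,v).round(4))
s=r.read_state();print(s['time'],s['ee_pos'])"
```

```text
cam [0.37866528 0.2011134  0.33394272]
inner- [0.5025 0.1071 0.046 ] [0.5029 0.1068 0.0451]
inner+ [0.5015 0.1259 0.046 ] [0.5046 0.124  0.0387]
outer- [0.5009 0.1369 0.046 ] [0.5013 0.1367 0.0451]
outer+ [0.5    0.1534 0.046 ] [0.5044 0.1516 0.0355]
outer -x edge [0.4904 0.1452 0.046 ] [0.4906 0.1451 0.0456]
pegL [0.4702 0.1991 0.054 ] [0.4693 0.1991 0.0569]
pegR [0.4696 0.2115 0.054 ] [ 0.4879  0.2135 -0.0024]
flange [0.4478 0.2039 0.054 ] [0.4458 0.2038 0.062 ]
root [0.4931 0.2063 0.054 ] [0.4913 0.2062 0.0585]
tip [0.5023 0.1729 0.054 ] [0.5003 0.1734 0.0585]
1.45 [0.46160238 0.20648788 0.17241436]
```

```bash
python3 -m pendant '0.2 -0.004 0.018 0 0 0;0.32 -0.004 0.018 0 0 0;0.32 -0.004 0.018 0 0 0;0.32 -0.004 0.018 0 0 0'
python3 -c "
from h import *
s=r.read_state();print(s['ee_pos'],s['ft_force'],s['torque'],s['width'],R.from_quat(s['eef_rot']).as_matrix().round(3))"
```

```text
time: 1.85
ee_pos: [0.4657, 0.2066, 0.0932]
eef_rot: [-0.02, 0.707, 0.02, 0.707]
ft_force: [-0.3, -0.5, 1.3]
width: 0.0347
[0.46573367 0.20664889 0.09315384] [-0.33281711 -0.45457252  1.26223516] [ 0.01853764 -0.01974881 -0.01187977] 0.034711701296303264 [[-0.001 -0.058  0.998]
 [ 0.     0.998  0.058]
 [-1.     0.    -0.001]]
```

```bash
python3 -m pendant '0.12 -0.005 0 0 0 0;0.2 -0.005 0 0 0 0;0.23 -0.005 0 0 0 0;0.23 -0.005 0 0 0 0;0.23 -0.005 0 0 0 0'
python3 -m pendant '0 0 0 0 0 0;0 0 0 0 0 0;0 0 0 0 0 0;0 0 0 0 0 0' -1 6
python3 -c "
from h import *
s=r.read_state();print(s['ee_pos'],s['ft_force'],s['torque'],s['width'])"
```

```text
time: 2.35
ee_pos: [0.4674, 0.2046, 0.0367]
eef_rot: [-0.019, 0.706, 0.02, 0.708]
ft_force: [0.3, -0.3, -0.3]
width: 0.0347
time: 2.75
ee_pos: [0.4666, 0.2037, 0.0353]
eef_rot: [-0.019, 0.707, 0.02, 0.707]
ft_force: [0.7, 0.5, 0.7]
width: 0.0117
[0.4666445  0.20371057 0.0352916 ] [0.68140648 0.54518381 0.67105983] [-0.04940058 -0.04482991  0.04123697] 0.01171587294845895
```

```bash
python3 -m pendant '-0.02 0.003 0 0 0 0;-0.04 0.008 0 0 0 0;-0.06 0.016 0 0 0 0;-0.06 0.016 0 0 0 0;-0.06 0.016 0 0 0 0'
python3 -c "
from h import *
s=r.read_state();print(s['ee_pos'],s['ft_force'],s['torque'],s['width'])"
```

```text
time: 3.25
ee_pos: [0.4664, 0.2077, 0.0502]
eef_rot: [-0.019, 0.707, 0.02, 0.707]
ft_force: [0.6, -0.1, -1.1]
width: 0.0115
[0.46640488 0.20771902 0.05020251] [ 0.61277582 -0.12472305 -1.10138778] [-0.00836011 -0.26282712 -0.02946186] 0.01153938882524654
```

```bash
python3 -m pendant '0 -0.02 0 0 0 0;0 -0.04 0 0 0 0;0 -0.06 0 0 0 0;0 -0.08 0 0 0 0;0 -0.1 0 0 0 0;0 -0.12 0 0 0 0;0 -0.14 0 0 0 0;0 -0.14 0 0 0 0'
python3 -c "
from h import *
snap('wrist','w2');z=load('w2');cv2.imwrite('pics/w2c.png',cv2.resize(z['p'][160:265,180:320],(800,600),interpolation=2))
s=r.read_state();print(s['ee_pos'],s['ft_force'],s['torque'],s['width'])"
```

```text
time: 4.05
ee_pos: [0.4683, 0.1717, 0.05]
eef_rot: [-0.019, 0.707, 0.019, 0.707]
ft_force: [1.6, -0.7, -0.6]
width: 0.0115
[0.46823938 0.1719777  0.05002836] [ 2.36043689 -1.29543185 -0.79573155] [-0.15471027 -0.29485836 -0.04074322] 0.011724714797578722
```

View pics/w2c.png

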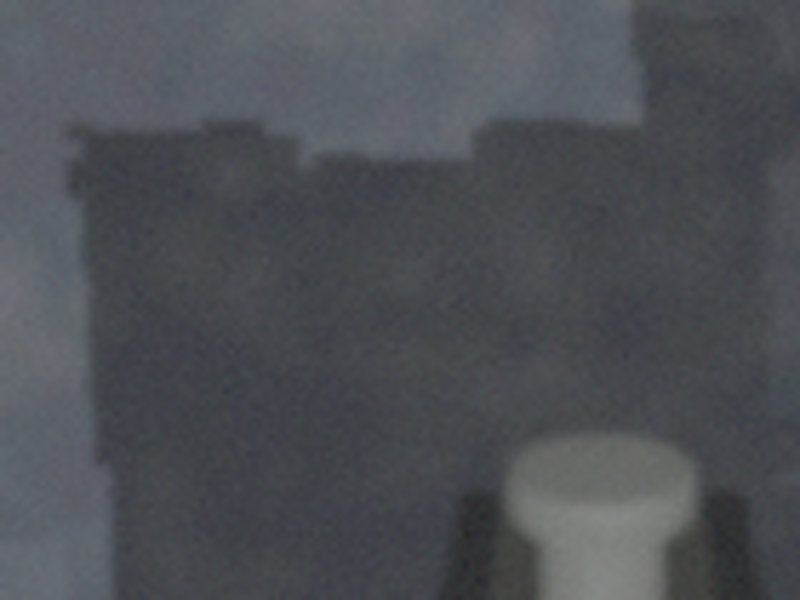

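The picture shows only the peg flange (600,480) held between the fingers; the keeper is hidden. The gate followed freely, so I'll lower the hook onto the outer tooth to feel it.

```bash
python3 -m pendant '0.01 -0.008 -0.004 0 0 0;0.018 -0.008 -0.004 0 0 0;0.024 -0.008 -0.004 0 0 0;0.024 -0.008 -0.004 0 0 0;0.024 -0.008 -0.004 0 0 0'
python3 -c "
from h import *
for i in range(1):
  s=r.read_state();print(s['ee_pos'],s['ft_force'],s['torque'],s['width'])"
python3 -m pendant '0.004 0 0 0 0 0;0.008 0 0 0 0 0;0.008 0 0 0 0 0;0.008 0 0 0 0 0'
```

```text
time: 4.6
ee_pos: [0.4679, 0.1706, 0.0444]
eef_rot: [-0.019, 0.707, 0.019, 0.707]
ft_force: [3.8, -1.8, 4.8]
width: 0.0115
[0.46789524 0.17059041 0.04441321] [ 3.81384496 -1.78393487  4.78433082] [-0.39695933 -0.78830693  0.02472426] 0.011536182178926322
time: 5.0
ee_pos: [0.4677, 0.1706, 0.0425]
eef_rot: [-0.019, 0.707, 0.019, 0.707]
ft_force: [1.8, -2.3, 7.8]
width: 0.0112
```

The upward force has risen to 8 N at about the expected tooth height, so the hook rests on the outer tooth. Next I'll creep inward under a light press.

```bash
python3 -m pendant '0 -0.004 0 0 0 0;0 -0.008 0 0 0 0;0 -0.012 0 0 0 0;0 -0.016 0 0 0 0'
python3 -m pendant '0 -0.004 0 0 0 0;0 -0.008 0 0 0 0'
python3 -m pendant '0 -0.004 0 0 0 0;0 -0.008 0 0 0 0'
```

```text
time: 5.4
ee_pos: [0.4678, 0.1687, 0.0426]
eef_rot: [-0.019, 0.706, 0.021, 0.707]
ft_force: [3.0, 5.6, 3.9]
width: 0.0118
time: 5.6
ee_pos: [0.4679, 0.1674, 0.0426]
eef_rot: [-0.019, 0.706, 0.021, 0.707]
ft_force: [2.6, 9.5, 3.4]
width: 0.012
time: 5.8
ee_pos: [0.468, 0.1657, 0.0426]
eef_rot: [-0.019, 0.706, 0.022, 0.707]
ft_force: [1.8, 9.2, 2.7]
width: 0.0115
```

```bash
python3 -m pendant '0 -0.004 0 0 0 0;0 -0.008 0 0 0 0'
python3 -m pendant '0 -0.004 0 0 0 0;0 -0.008 0 0 0 0'
python3 -m pendant '0 -0.004 0 0 0 0;0 -0.004 0 0 0 0'
```

```text
time: 6.0
ee_pos: [0.4681, 0.1638, 0.0426]
eef_rot: [-0.019, 0.706, 0.022, 0.707]
ft_force: [2.7, 10.8, 2.7]
width: 0.0116
time: 6.2
ee_pos: [0.4682, 0.1619, 0.0425]
eef_rot: [-0.019, 0.706, 0.022, 0.707]
ft_force: [2.6, 9.6, 1.6]
width: 0.0118
time: 6.4
ee_pos: [0.4682, 0.16, 0.0421]
eef_rot: [-0.019, 0.706, 0.021, 0.707]
ft_force: [5.9, 7.9, -2.0]
width: 0.0119
```

The vertical force has flipped to −2 N, so the hook is over the notch. I'll lower it along the arc.

```bash
python3 -m pendant '0.006 -0.008 0 0 0 0;0.012 -0.01 0 0 0 0;0.012 -0.01 0 0 0 0'
python3 -m pendant '0.006 -0.002 0 0 0 0;0.012 -0.004 0 0 0 0;0.012 -0.004 0 0 0 0'
```

```text
time: 6.7
ee_pos: [0.4683, 0.1574, 0.0389]
eef_rot: [-0.019, 0.706, 0.021, 0.707]
ft_force: [5.1, 7.6, -3.1]
width: 0.0117
time: 7.0
ee_pos: [0.4684, 0.1566, 0.036]
eef_rot: [-0.019, 0.706, 0.021, 0.707]
ft_force: [4.8, 7.6, -2.7]
width: 0.0118
```

```bash
python3 -m pendant '0.004 0 0 0 0 0;0.008 -0.001 0 0 0 0;0.008 -0.001 0 0 0 0'
python3 -m pendant '0.004 0 0 0 0 0;0.008 0 0 0 0 0;0.008 0 0 0 0 0'
```

```text
time: 7.3
ee_pos: [0.4685, 0.1564, 0.0345]
eef_rot: [-0.019, 0.706, 0.021, 0.707]
ft_force: [1.2, 8.1, 3.5]
width: 0.0117
time: 7.6
ee_pos: [0.4684, 0.1563, 0.0327]
eef_rot: [-0.019, 0.707, 0.021, 0.707]
ft_force: [0.4, 5.7, 7.6]
width: 0.012
```

```bash
python3 -m pendant '-0.004 0.006 0 0 0 0;-0.004 0.012 0 0 0 0;-0.004 0.018 0 0 0 0;-0.004 0.024 0 0 0 0;-0.004 0.024 0 0 0 0'
python3 -m pendant '0 0.008 0 0 0 0;0 0.016 0 0 0 0;0 0.016 0 0 0 0'
```

```text
time: 8.1
ee_pos: [0.4681, 0.1593, 0.0329]
eef_rot: [-0.02, 0.707, 0.019, 0.707]
ft_force: [5.5, -0.8, 1.4]
width: 0.0117
time: 8.4
ee_pos: [0.4679, 0.1607, 0.0327]
eef_rot: [-0.02, 0.707, 0.017, 0.707]
ft_force: [4.1, -12.0, 4.5]
width: 0.0141
```

It resists a 12 N pull outward, so the hook is caught. Now I'll relax, open and lift off.

```bash
python3 -m pendant '0 -0.012 0 0 0 0;0 -0.012 0 0 0 0;0 -0.012 0 0 0 0'
python3 -m pendant '0 0 0 0 0 0;0 0 0 0 0 0;0 0 0 0 0 0;0 0 0 0 0 0' -0.3
python3 -m pendant '-0.1 0 0 0 0 0;-0.3 0 0 0 0 0;-0.5 0 0 0 0 0;-0.55 0 0 0 0 0;-0.55 0 0 0 0 0;-0.55 0 0 0 0 0'
python3 -c "
from h import *
snap('wrist','w3');z=load('w3');cv2.imwrite('pics/w3c.png',cv2.resize(z['p'][175:265,180:300],(800,600),interpolation=2))
s=r.read_state();print(s['ee_pos'],s['ft_force'])"
```

```text
time: 8.7
ee_pos: [0.468, 0.1594, 0.0328]
eef_rot: [-0.02, 0.707, 0.019, 0.707]
ft_force: [4.4, -5.8, 1.5]
width: 0.0116
time: 9.1
ee_pos: [0.4673, 0.1612, 0.0328]
eef_rot: [-0.02, 0.707, 0.02, 0.706]
ft_force: [-0.4, -0.1, 0.1]
width: 0.0285
time: 9.7
ee_pos: [0.4673, 0.1609, 0.1695]
eef_rot: [-0.02, 0.707, 0.02, 0.706]
ft_force: [-0.5, 0.5, -0.5]
width: 0.0306
[0.46697376 0.16071037 0.16895301] [0.04362964 0.12432472 0.43807002]
```

View pics/w3c.png

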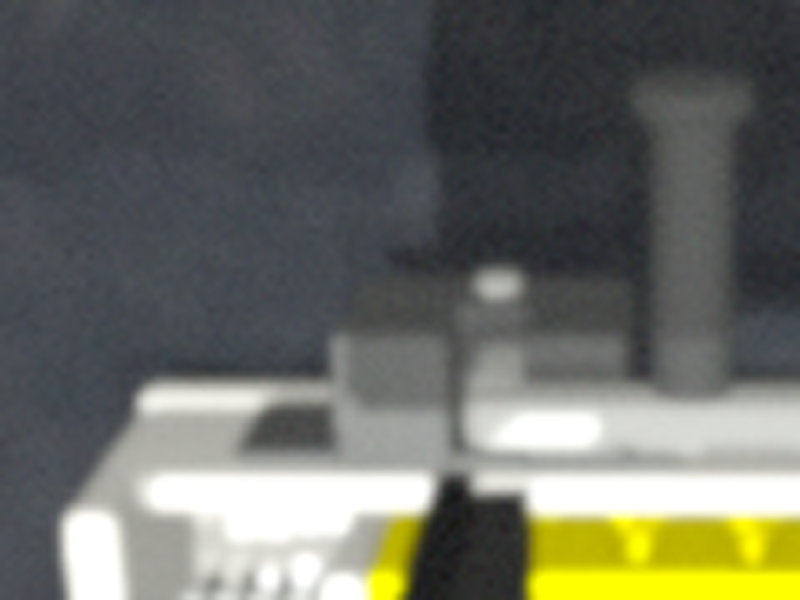

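The hook end (at ~465,420) now lies in the notch, over and past the outer tooth (525–630) and just outside the inner tooth (335–450). I'll check numerically that the bar is level and stationary, and that the bystanders haven't moved.

```bash
python3 -m pendant '-0.3 0.3 -0.4 0 0 0;-0.3 0.3 -0.4 0 0 0;-0.3 0.3 -0.4 0 0 0;-0.3 0.6 -0.8 0 0 0;-0.3 0.6 -0.8 0 0 0;-0.3 0.6 -0.8 0 0 0;-0.3 0.6 -0.8 0 0 0;-0.3 0.6 -0.8 0 0 0'
python3 -c "
from h import *
def f(z,u,v): return px(z,180+u/6.667,175+v/6.667)
for n,pts in (('w1',[(692,150),(692,250),(692,350),(560,440),(760,440)]),('w3',[(692,150),(692,250),(692,350),(560,430),(760,430)])):
    z=load(n);print(n,[f(z,*p).round(4).tolist() for p in pts])
snap('top','t1');a,b=load('t0'),load('t1')
cv2.imwrite('pics/t1c.png',np.hstack([cv2.resize(q['p'][135:285,195:345],(400,400),interpolation=2) for q in (a,b)]))"
```

```text
time: 10.55
ee_pos: [0.2597, 0.2992, 0.2443]
eef_rot: [-0.021, 0.707, 0.019, 0.706]
ft_force: [-0.1, -0.3, -0.9]
width: 0.0302
w1 [[0.4531, 0.2042, 0.0593], [0.4681, 0.205, 0.0594], [0.4838, 0.2058, 0.0593], [0.5003, 0.1866, 0.0569], [0.498, 0.2168, 0.0587]]
w3 [[0.4569, 0.1604, 0.0587], [0.4712, 0.1612, 0.0609], [0.4869, 0.1621, 0.0598], [0.5009, 0.1432, 0.0594], [0.4993, 0.1729, 0.0592]]
```

View pics/t1c.png

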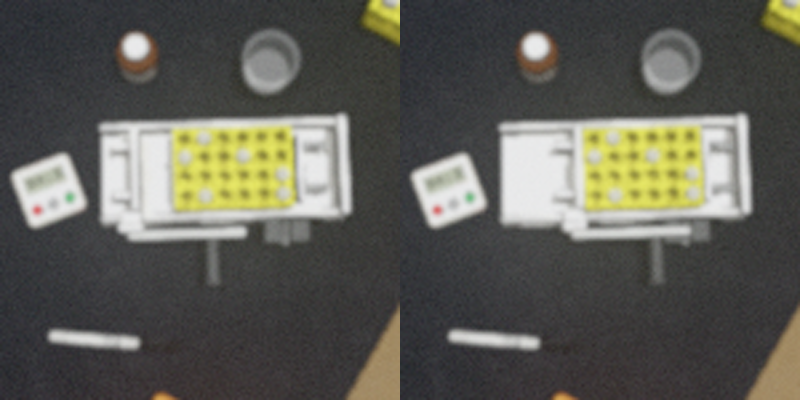

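In the before/after pair, the gate (right, 575) is against the rack, the rack is pushed onto the pad, the bar is over the keeper, and the bystanders are unchanged. The peg is at the same height as when level (59–61 mm against 59 mm) and has moved 44 mm along y.

```bash
python3 -c "from bench import close_job; print(close_job())"
```

```text
the job is handed in; nothing more can be done
None
```

The gate is latched with the rack clamped against the spring pad, and I've handed the job in. It took about 10.6 s of the 54 s allowed.

I gripped the side peg and lifted the latch bar about 15 mm, then pushed the gate about 36 mm in. I set the hook down on the outer tooth with about 8 N at the wrist, well under the keeper's 30 N limit. I then crept inward until the upward force disappeared, which marked the notch, and lowered the bar to its stop. After that I let go and moved the arm clear.

- **Latch holding:** with the peg still gripped, the hook held against an outward pull of about 12 N. After release, the peg stood 44 mm further in than at the start and had not sprung back.
- **Bar fully down:** after release the peg measured 59–61 mm high, against 59 mm with the bar level at the start. That agrees within the camera's 1–2 mm noise. I did not read the hook's depth in the notch directly.
- **Surroundings:** the last top picture shows the rack against the gate and pad. By eye, the bottle, beaker, timer and marker have not moved.

No check failed or disagreed. One wrist picture taken during the push was unusable because the keeper was out of view, so I found the notch by force alone.

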